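# Clear the kitchen shelf: tea, fruit and tumbler to their places

### The arm

A 7-joint arm with a two-finger parallel gripper is mounted at the origin on the work surface. World frame = base frame: x ahead of the robot, y to its left, z up, the work surface at z = 0. Lengths are in m, angles in rad, forces in N, time in s.
With the tool pointing down it reaches from about 0.4 to 0.85 m from the base axis. Payload 4.4 kg.
Tool frame: the origin (TCP) lies midway between the tips of the shut fingers; the grasp point (between the pads) lies 19 mm behind it; z points along the fingers, y is the line along which they close (so a half turn about z gives the same grasp; the last joint's range is limited). The gripper opens to 94 mm and grips with 3 to 60 N. Pads are 16 mm wide; open, the fingers measure 119 mm over their backs; the gripper's body (75 mm by 177 mm) begins 78 mm behind the grasp point.
Start: joints at [-1.311, 0.628, 0.038, 1.517, -0.027, 0.996, -0.02], TCP at [0.208, 0.616, 0.205] pointing down, gripper open.
Joint ranges: [-3.06, 3.06], [-0.37, 2.12], [-1.25, 1.32], [0.18, 2.47], [-1.1, 4.24], [0.23, 1.98], [-2.94, 2.94]. Speed limits (rad/s): [2.57, 2.57, 3.14, 3.14, 3.14, 3.14, 3.14].

### API

Orientations are given as a unit quaternion [x, y, z, w].
In Python, from station import r gives the robot as it stands.
- The arm moves only by the tool apply_moves, never from a script. Its arguments are lists of equal length, an entry for each row: "xyz": the shift along the tool's x, y, z each as a share of 0.025 m, from -1 to 1, a list of three; "delta_rot": the turn, a rotation vector about the tool's x, y, z each as a share of 10 degrees, from -1 to 1, a list of three; "claw": the closure, from 0 (fully open) to 1 (shut). In form: {"xyz": [[dx, dy, dz], ...], "delta_rot": [[rx, ry, rz], ...], "claw": [claw, ...]}. A call has 1 to 10 rows; each row shifts and turns the commanded pose from where the row before left it, along the tool's axes as they then stand; what a row does not reach is not made up. A row lasts 1/8 s, in which the tool goes at most 62.5 mm and 10.7 degrees, less where a joint would pass 70% of its speed; a pose out of reach is approached as far as the arm can. A call with a number of a shift or a turn outside -1 to 1 is refused whole. A call with a gripper value outside its range is refused whole. The fingers move at their own pace and stop on an object; "squeeze" is the grip in N (left out, the last holds). Time passes only in rows, so rows that do not move let the fingers close. It gives the time, the measured TCP pose, the force, the opening and the grip force at its end, in the units of the state.
- r.read_state(): the state, without advancing time (a new reading comes with each control period).
- r.get_image(name): name is "scene" or "top"; returns a dict with "color" (400x640x3 uint8, blue, green, red), "range_z" (400x640 float32, m along the optical axis (not along the pixel's ray), 0 where there is no reading), "mtx" (3x3 intrinsics, pixels), "rvec" (rotation vector, rad) and "tvec" (3), from world to camera coordinates, as OpenCV has them. Camera axes: x right, y down, z forward; pixel columns grow to the right and rows downward; lengths in m; the calibration is good to about 2 mm. A picture is of the moment at which its call begins.
- r.hand_in(): hands the job in; it is judged then, once.
Trained networks look in a picture, given as the dict that the camera call returned (one of the last four; its "shot" number tells which), for a name from the list of things; names that differ only in an ending like _2 or _b are one class to them, and where a whole thing is asked for, a point or a joint stands for the part that bears it (a point fixed in the world has none). Each returns a list of dicts, best first, with "p" (0 to 1); they miss things now and then, are a little off and sometimes report something else, mostly with a low value. They report only what shows in the picture. A call takes as long as a camera call.
- r.spot_in(picture, name): "location" ([column, row] in pixels, amid what is visible of it).
- r.masks_of(picture, name): "region" (400x640 bool, what is visible of it) and "location" ([column, row] in pixels, amid what is visible of it).
The state is a dict: "t": time; "joint_pos": joint angles; "qd": joint speeds; "tau": joint torques, N m; "position": TCP position; "orientation": TCP orientation; "wrist_force": force on the tool from outside, world axes, zero at the start; "torque": the same for the moment, N m; "gripper_width": opening from 0.0 (shut) to 1.0 (fully open); "grip_force": force on a finger pad.
Only numpy, scipy, OpenCV 4.12 (cv2) and the standard library are available. Lean on these libraries where they do the work, as an engineer would, in place of code of your own. Each camera call takes 0.05 s, during which the arm holds its last target. There are 200 camera calls.

### The job

Sort the things on the shelf: put the wrapped tea brick in the round aluminium tin and then close the tin with its own aluminium lid, fully seated; put the lime and the tomato in the blue colander, and stand the yellow tumbler upright on the wooden tea tray. The fruit and the tumbler may be done at any time; leave the amber jar and the wooden spatula where they are.

Things in the scene. Friction and masses are not known exactly. Their poses are not given: they have to be found in the camera images.
- tea: wrapped tea brick, brown paper with a red band, a block 52 mm (own x) by 34 mm (own y) by 24 mm high; origin at the centre of its underside; about 60 g
- lime_center (a point): middle of the green lime: round from above, 48 mm across at its widest (at the height of this point), 46 mm high, with a small flat base 22 mm below this point; about 60 g
- tomato_center (a point): middle of the red tomato with a green star on top: round from above, 58 mm across at its widest (at the height of this point), 44 mm high, with a small flat base 23 mm below this point; about 100 g
- tumbler: yellow enamel tumbler, open at the top, 65 mm high, 50 mm across at the foot and 58 mm at the rim, standing upright; origin at the centre of its underside, z up its axis; about 90 g
- tin_lid: round aluminium lid of the tin, right way up, 110 g: disc 144 mm across (12 to 16 mm above its origin), below it a tapered plug that drops into the tin's mouth (104 mm across at the bottom, 122 at the top), on top a black knob 24 mm across (20 to 38 mm above the origin). Origin: centre of the plug's underside. Seated, the disc rests on the tin's rim, origin 43 mm above the tin's
- tin: round open aluminium tin, fixed to the shelf, 136 mm across outside, 130 mm inside, 55 mm high, inner floor 3 mm above its origin; origin at the centre of its underside
- colander: blue plastic colander, an open round bowl fixed to the shelf: 210 mm across at the rim (plus a small lug at each side), 156 mm at the foot, wall 4 mm, 60 mm high, flat inner floor 4 mm above its origin; origin at the centre of its underside
- tray: square wooden tea tray, fixed to the shelf, 170 by 170 mm, with a rim 18 mm high and 5 mm thick round a flat floor 5 mm above its origin; origin at the centre of its underside, x and y along its sides
- jar: small amber glass jar with a white cap, loose, 44 mm across and 65 mm high, not to be moved; origin at the centre of its underside
- spatula: wooden spatula lying flat, loose, 260 mm long, not to be moved; origin about the middle of its length, x along it from handle to blade

How it is judged:
On the way, in this order (a step that is already met when the one before it is completed fails the run):
1. the tea brick lies in the tin (horizontal distance between tea and tin below 0.055 m and z of tea in the frame of tin below 0.04 m and linear speed of tea below 0.05 m/s), for 0.2 s.
2. the aluminium lid is seated on the tin, the tea brick inside (all of step 1 and horizontal distance between tin_lid and tin below 0.008 m and z of tin_lid in the frame of tin below 0.047 m and angle between tin_lid's own z axis and vertical below 0.06 rad), for 0.2 s.
At the end, for the whole second after the job is handed in: Tea in the tin; lid seated on it (8 mm of centre, origin under 47 mm above the tin's, tilt under 0.06 rad); lime and tomato in the colander (centres within 85 mm of its axis, below its rim); tumbler upright on the tray floor (within 60 mm of centre in x, y; 0.1 rad); all at rest (all of step 2 and horizontal distance between each of lime_center, tomato_center and colander below 0.085 m and z of each of lime_center, tomato_center in the frame of colander below 0.055 m and x of tumbler in the frame of tray between -0.06 and 0.06 m and y of tumbler in the frame of tray between -0.06 and 0.06 m and z of tumbler in the frame of tray between -0.01 and 0.012 m and angle between tumbler's own z axis and vertical below 0.1 rad and linear speed of each of tea, lime, tomato, tumbler, tin_lid below 0.02 m/s); the robot touches nothing.
It fails at once if the amber jar is moved more than 30 mm (distance of jar from where it was at the start of the episode above 0.03 m).
It fails at once if the wooden spatula is moved more than 30 mm (distance of spatula from where it was at the start of the episode above 0.03 m).
It also fails if it takes over 136 s, if anything falls off the work surface, if the arm or the gripper's body presses on something with over 40 N, if the wrist force passes 120 N, or if a joint passes its speed limit or range.

## Working session

There is one attempt and no reset: what is moved stays moved. The work goes in short steps, Python scripts to look and compute and a tool call to move; the robot and the scene stay as the last step left them, time stands still between calls to the robot, and variables do not carry over. Pictures are saved under pics/ and viewed, at most 14 in all, crops included, and the job is handed in when it is done.

Besides the shell and the picture viewer there is one more tool, called as a command line: name --argument value ..., lists and objects as JSON in quotes. apply_moves: Moves the arm, as the interface text tells. Its arguments: {"type":"object","properties":{"xyz":{"type":"array"},"delta_rot":{"type":"array"},"claw":{"type":"array"},"squeeze":{"type":"number"}},"required":["xyz","delta_rot","claw"]}

```bash
mkdir -p pics; ls; cat > h.py <<'E'
import numpy as np, cv2
from station import r
def cloud(im, region=None):
    z=im["range_z"]; K=im["mtx"]; R=cv2.Rodrigues(np.array(im["rvec"],float))[0]; t=np.array(im["tvec"],float).ravel()
    m=(z>0) if region is None else (z>0)&region
    v,u=np.nonzero(m); d=z[v,u]
    c=np.stack([(u-K[0,2])*d/K[0,0],(v-K[1,2])*d/K[1,1],d],1)
    return (c-t)@R
E
python3 - <<'E'
from h import *
s=r.read_state(); print(s["t"],s["position"],s["orientation"],s["gripper_width"])
for n in ("top","scene"):
    im=r.get_image(n); cv2.imwrite(f"pics/{n}0.png",im["color"])
    for o in "tea lime_center tomato_center tumbler tin_lid tin colander tray jar spatula".split():
        for d in r.masks_of(im,o)[:2]:
            if d["p"]<.3: continue
            P=cloud(im,d["region"]); 
            if len(P)<10: print(n,o,"few");continue
            lo,hi=np.percentile(P,[2,98],axis=0)
            print(n,o,round(d["p"],2),np.round(d["location"]),len(P),"med",np.median(P,0).round(3),"mid",((lo+hi)/2).round(3),"ext",(hi-lo).round(3),"zmax",hi[2].round(3))
E
```

```text
pics
0.0 [0.20779613 0.61516266 0.20455544] [ 1.62191056e-01  9.86758910e-01 -9.43568849e-04 -1.54564269e-04] 0.9989601510503262
top tea 0.54 [328. 237.] 356 med [ 0.433 -0.004  0.024] mid [ 0.433 -0.005  0.014] ext [0.04  0.053 0.027] zmax 0.027
top lime_center 0.31 [463. 282.] 534 med [ 0.335 -0.292  0.04 ] mid [ 0.334 -0.295  0.035] ext [0.048 0.05  0.025] zmax 0.047
top tomato_center 0.62 [462. 280.] 533 med [ 0.335 -0.292  0.04 ] mid [ 0.335 -0.295  0.035] ext [0.049 0.049 0.026] zmax 0.047
top tumbler 0.78 [395. 244.] 577 med [ 0.412 -0.157  0.016] mid [ 0.411 -0.149  0.034] ext [0.05  0.052 0.066] zmax 0.067
top tin_lid 0.62 [205. 283.] 3239 med [0.338 0.281 0.016] mid [0.338 0.283 0.025] ext [0.128 0.129 0.024] zmax 0.037
top tin 0.73 [186. 196.] 3144 med [0.55  0.33  0.005] mid [0.546 0.32  0.028] ext [0.128 0.131 0.056] zmax 0.056
top tin 0.57 [395. 246.] 623 med [ 0.412 -0.157  0.012] mid [ 0.411 -0.15   0.033] ext [0.054 0.053 0.068] zmax 0.067
top colander 0.71 [331. 138.] 6576 med [ 0.667 -0.02   0.012] mid [ 0.654 -0.018  0.031] ext [0.211 0.188 0.06 ] zmax 0.061
top t
[... 1349 characters left out ...]
.] 2364 med [0.529 0.327 0.015] mid [0.546 0.325 0.03 ] ext [0.133 0.124 0.056] zmax 0.058
scene colander 0.75 [305. 230.] 4639 med [ 0.633 -0.023  0.015] mid [ 0.654 -0.018  0.033] ext [0.219 0.185 0.06 ] zmax 0.063
scene tray 0.78 [219. 194.] 2847 med [ 0.568 -0.315  0.007] mid [ 0.566 -0.313  0.012] ext [0.177 0.177 0.018] zmax 0.021
scene jar 0.62 [382. 268.] 433 med [0.707 0.202 0.059] mid [0.697 0.202 0.039] ext [0.039 0.039 0.061] zmax 0.07
scene spatula 0.92 [216. 258.] 1079 med [ 0.776 -0.219  0.005] mid [ 0.739 -0.205  0.012] ext [0.187 0.129 0.022] zmax 0.022
scene spatula 0.41 [288. 162.] 432 med [ 0.419 -0.145  0.045] mid [ 0.41  -0.145  0.037] ext [0.055 0.052 0.063] zmax 0.068
```

View pics/top0.png

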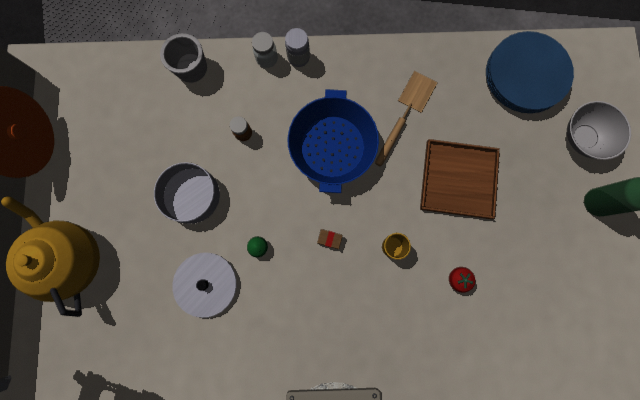

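View pics/scene0.png

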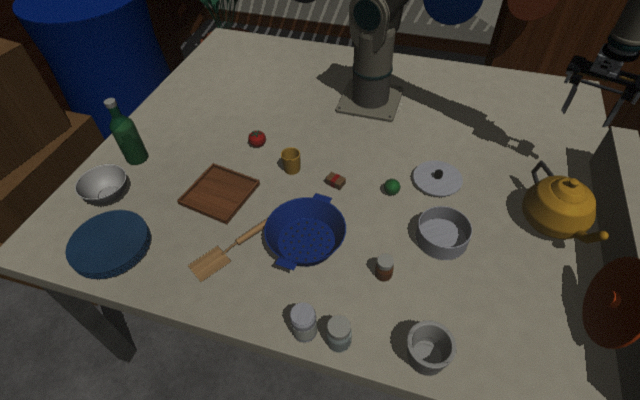

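The top view shows the tea at (330,240), lime (257,246), lid (205,285), tin (187,194), tumbler (397,246), tomato (462,280), tray (460,179) and colander (333,140). The networks' finds agree, except that top "lime" was really the tomato. Next I refine the poses with fits.

```bash
cat >> h.py <<'E'
from scipy.optimize import least_squares
def circ(P,rad=None):
    f=(lambda p: np.hypot(P[:,0]-p[0],P[:,1]-p[1])-(rad or p[2]))
    c=P[:,:2].mean(0); s=least_squares(f,[*c,rad or .05],loss="soft_l1",f_scale=.002); return s.x
def near(P,x,y,d,z0,z1):
    return P[(np.hypot(P[:,0]-x,P[:,1]-y)<d)&(P[:,2]>z0)&(P[:,2]<z1)]
def sphere(P):
    f=lambda p: np.linalg.norm(P-p[:3],axis=1)-p[3]
    return least_squares(f,[*P.mean(0)-[0,0,.01],.025],loss="soft_l1",f_scale=.002).x
E
python3 - <<'E'
from h import *
C={n:cloud(r.get_image(n)) for n in("top","scene")}
A=np.vstack(list(C.values()))
for n,P in [*C.items(),("both",A)]:
    print(n,"tin",circ(near(P,.546,.322,.08,.05,.06)).round(4),"cover",len(near(P,.546,.322,.08,.05,.06)))
    print(" lidknob",near(P,.338,.285,.03,.032,.045).mean(0).round(4)," disc",[v.round(4) for v in (np.percentile(near(P,.338,.285,.09,.012,.022),[1,99],axis=0).mean(0),)])
    print(" tumbler",circ(near(P,.411,-.148,.05,.055,.075)).round(4))
    print(" col",circ(near(P,.654,-.018,.115,.055,.066)).round(4))
    print(" lime",sphere(near(P,.427,.166,.04,.012,.06)).round(4)," tom",sphere(near(P,.336,-.292,.04,.012,.06)).round(4))
    T=near(P,.433,-.002,.045,.019,.032); print(" tea",cv2.minAreaRect(T[:,:2].astype(np.float32)*1000))
    T=near(P,.566,-.315,.14,.012,.024); print(" tray",cv2.minAreaRect(T[:,:2].astype(np.float32)*1000))
E
```

```text
top tin [0.5461 0.3207 0.0661] cover 324
 lidknob [0.3385 0.2819 0.0381]  disc [array([0.3383, 0.2824, 0.0164])]
 tumbler [ 0.4111 -0.1494  0.0268]
 col [ 0.655  -0.0181  0.1022]
 lime [0.4195 0.1613 0.0232 0.0231]  tom [ 0.3333 -0.298   0.0166  0.0306]
 tea ((432.6612548828125, -4.521570205688477), (51.73749923706055, 34.283203125), 72.45170593261719)
 tray ((566.6009521484375, -317.1522216796875), (171.29827880859375, 170.92538452148438), 80.53573608398438)
scene tin [0.5457 0.3248 0.0662] cover 318
 lidknob [0.3398 0.2865 0.0388]  disc [array([0.3378, 0.2866, 0.018 ])]
 tumbler [ 0.4098 -0.1458  0.0271]
 col [ 0.6555 -0.0143  0.102 ]
 lime [0.4174 0.165  0.025  0.0232]  tom [ 0.3316 -0.2938  0.0224  0.0278]
 tea ((430.92584228515625, -1.1554603576660156), (55.17820739746094, 36.99048614501953), 71.54467010498047)
 tray ((565.0623168945312, -313.768798828125), (174.6868133544922, 172.3848419189453), 80.03300476074219)
both tin [0.5458 0.3225 0.0661] cover 642
 lidknob [0.339  0.2835 0.0383]  disc [array([0.3384, 0.2841, 0.0171])]
 tumbler [ 0.4106 -0.1482  0.027 ]
 col [ 0.6553 -0.0165  0.1021]
 lime [0.419  0.1626 0.0241 0.0228]  tom [ 0.3329 -0.2968  0.0188  0.0292]
 tea ((431.34552001953125, -1.7811393737792969), (56.1171989440918, 38.46736526489258), 71.84564971923828)
 tray ((565.318603515625, -314.49017333984375), (176.3225860595703, 174.26771545410156), 80.42847442626953)
```

```bash
cat > plan.py <<'E'
import sys, json
from h import *
from scipy.spatial.transform import Rotation as Ro
# usage: plan(waypoints [(x,y,z,heading_deg,claw,(min rows))...]) -> prints calls of <=10 rows in tool axes/units
def Rh(h):
    h=np.radians(h); c,s=np.cos(h),np.sin(h); return np.array([[-s,c,0],[c,s,0],[0,0,-1.]])
def plan(W,claw0=0.,start=None):
    s=r.read_state(); p=np.array(s["position"]); R=Ro.from_quat(s["orientation"]).as_matrix()
    print("now",round(s["t"],1),p.round(4),"width",round(s["gripper_width"]*94,1),"q",np.round(s["orientation"],3))
    rows=[]
    for w in W:
        tp=np.array(w[:3]); Rt=Rh(w[3]); step=w[6] if len(w)>6 else .95
        rv=Ro.from_matrix(R.T@Rt).as_rotvec(); d=np.linalg.norm(tp-p)
        n=max(int(np.ceil(d/(.025*step)-1e-6)),int(np.ceil(np.degrees(np.linalg.norm(rv))/9.5)),w[5] if len(w)>5 else 1)
        for k in range(n):
            rem=n-k
            rv=Ro.from_matrix(R.T@Rt).as_rotvec()/rem
            a=(R.T@((tp-p)/rem)/.025).round(2); b=(np.degrees(rv)/10).round(2)
            p=p+R@a*.025; R=R@Ro.from_rotvec(np.radians(b*10)).as_matrix()
            rows.append((a.tolist(),b.tolist(),w[4]))
    for i in range(0,len(rows),10):
        q=rows[i:i+10]; z=lambda j:json.dumps([x[j] for x in q]).replace("-0.0,","0,").replace("-0.0]","0]").replace("0.0,","0,").replace("0.0]","0]").replace(" ","")
        print(z(0),z(1),z(2))
E
python3 - <<'E'
from plan import *
plan([(.40,.30,.20,30,0),(.431,-.002,.10,-18,0),(.431,-.002,.10,-18,0,3)])
E
```

```text
now 1.2 [0.208  0.6158 0.2055] width 93.9 q [ 0.162  0.987  0.    -0.   ]
[[-0.71,-0.59,0.01],[-0.73,-0.56,0.01],[-0.76,-0.53,0.01],[-0.78,-0.49,0.01],[-0.8,-0.46,0.01],[-0.82,-0.42,0.02],[-0.84,-0.38,0.01],[-0.86,-0.34,0.02],[-0.87,-0.31,0.01],[-0.89,-0.26,0.02]] [[0,0,0.26],[0,0,0.26],[0,0,0.26],[0,0,0.26],[0,0,0.26],[0,0,0.26],[0,0,0.26],[0,0,0.26],[0,0,0.26],[0,0,0.26]] [0,0,0,0,0,0,0,0,0,0]
[[-0.9,-0.23,0.01],[-0.91,-0.18,0.02],[-0.91,-0.14,0.01],[-0.92,-0.1,0.02],[-0.92,-0.07,0.01],[-0.93,-0.02,0.02],[-0.79,-0.36,0.29],[-0.81,-0.31,0.29],[-0.83,-0.26,0.28],[-0.84,-0.21,0.29]] [[0,0,0.26],[0,0,0.25],[0,0,0.26],[0,0,0.25],[0,0,0.26],[0,0,0.25],[0,0,0.34],[0,0,0.34],[0,0,0.34],[0,0,0.34]] [0,0,0,0,0,0,0,0,0,0]
[[-0.85,-0.16,0.28],[-0.86,-0.11,0.29],[-0.87,-0.06,0.28],[-0.87,0,0.29],[-0.86,0.05,0.28],[-0.86,0.1,0.29],[-0.85,0.15,0.28],[-0.84,0.21,0.29],[-0.83,0.25,0.28],[-0.82,0.31,0.29]] [[0,0,0.34],[0,0,0.34],[0,0,0.35],[0,0,0.34],[0,0,0.35],[0,0,0.34],[0,0,0.35],[0,0,0.34],[0,0,0.35],[0,0,0.34]] [0,0,0,0,0,0,0,0,0,0]
[[0,0,0],[0,0,0],[0,0,0]] [[0,0,0],[0,0,0],[0,0,0]] [0,0,0]
```

apply_moves --xyz '[[-0.71,-0.59,0.01],[-0.73,-0.56,0.01],[-0.76,-0.53,0.01],[-0.78,-0.49,0.01],[-0.8,-0.46,0.01],[-0.82,-0.42,0.02],[-0.84,-0.38,0.01],[-0.86,-0.34,0.02],[-0.87,-0.31,0.01],[-0.89,-0.26,0.02]]' --delta_rot '[[0,0,0.26],[0,0,0.26],[0,0,0.26],[0,0,0.26],[0,0,0.26],[0,0,0.26],[0,0,0.26],[0,0,0.26],[0,0,0.26],[0,0,0.26]]' --claw '[0,0,0,0,0,0,0,0,0,0]'

```text
t: 2.45
position: [0.3288, 0.4174, 0.2022]
orientation: [0.381, 0.924, 0.0, 0.0]
wrist_force: [-0.3, -0.4, 0.4]
gripper_width: 0.993
grip_force: 0.0
```

apply_moves --xyz '[[-0.9,-0.23,0.01],[-0.91,-0.18,0.02],[-0.91,-0.14,0.01],[-0.92,-0.1,0.02],[-0.92,-0.07,0.01],[-0.93,-0.02,0.02],[-0.79,-0.36,0.29],[-0.81,-0.31,0.29],[-0.83,-0.26,0.28],[-0.84,-0.21,0.29]]' --delta_rot '[[0,0,0.26],[0,0,0.25],[0,0,0.26],[0,0,0.25],[0,0,0.26],[0,0,0.25],[0,0,0.34],[0,0,0.34],[0,0,0.34],[0,0,0.34]]' --claw '[0,0,0,0,0,0,0,0,0,0]'

```text
t: 3.7
position: [0.4085, 0.2122, 0.1707]
orientation: [0.6, 0.8, -0.0, -0.0]
wrist_force: [0.3, -0.8, -0.5]
gripper_width: 0.997
grip_force: 0.0
```

apply_moves --xyz '[[-0.85,-0.16,0.28],[-0.86,-0.11,0.29],[-0.87,-0.06,0.28],[-0.87,0,0.29],[-0.86,0.05,0.28],[-0.86,0.1,0.29],[-0.85,0.15,0.28],[-0.84,0.21,0.29],[-0.83,0.25,0.28],[-0.82,0.31,0.29]]' --delta_rot '[[0,0,0.34],[0,0,0.34],[0,0,0.35],[0,0,0.34],[0,0,0.35],[0,0,0.34],[0,0,0.35],[0,0,0.34],[0,0,0.35],[0,0,0.34]]' --claw '[0,0,0,0,0,0,0,0,0,0]'

```text
t: 4.95
position: [0.431, -0.0035, 0.0995]
orientation: [0.81, 0.586, -0.0, 0.0]
wrist_force: [0.5, -0.1, -0.1]
gripper_width: 1.006
grip_force: 0.0
```

apply_moves --xyz '[[0,0,0],[0,0,0]]' --delta_rot '[[0,0,0],[0,0,0]]' --claw '[0,0]'

```text
t: 5.2
position: [0.4309, -0.0016, 0.1]
orientation: [0.809, 0.588, 0.0, -0.0]
wrist_force: [1.0, -1.2, -0.2]
gripper_width: 1.0
grip_force: 0.0
```

```bash
python3 - <<'E'
from plan import *
plan([(.431,-.002,.03,-18,0),(.431,-.002,.005,-18,0,3),(.431,-.002,.005,-18,0.9,5),(.431,-.002,.13,-18,0.9)])
im=r.get_image("scene"); cv2.imwrite("pics/a.png",cv2.resize(im["color"][60:280,200:520],None,fx=2.4,fy=2.4))
E
```

```text
now 5.2 [ 0.4309 -0.0016  0.1   ] width 94.0 q [ 0.809  0.588  0.    -0.   ]
[[0,0,0.93],[-0.01,0,0.93],[0,0.01,0.94],[0,0,0.33],[0,0,0.33],[0,0,0.34],[0,0,0],[0,0,0],[0,0,0],[0,0,0]] [[0,0,0],[0,0,0],[0,0,0.01],[0,0,0],[0,0,0],[0,0,0],[0,0,0],[0,0,0],[0,0,0],[0,0,0]] [0,0,0,0,0,0,0.9,0.9,0.9,0.9]
[[0,0,0],[0,0,-0.83],[0,0,-0.83],[0,0,-0.84],[0,0,-0.83],[0,0,-0.84],[0,0,-0.83]] [[0,0,0],[0,0,0],[0,0,0],[0,0,0],[0,0,0],[0,0,0],[0,0,0]] [0.9,0.9,0.9,0.9,0.9,0.9,0.9]
```

apply_moves --xyz '[[0,0,0.93],[0,0,0.93],[0,0,0.94],[0,0,0.33],[0,0,0.33],[0,0,0.34],[0,0,0],[0,0,0],[0,0,0],[0,0,0]]' --delta_rot '[[0,0,0],[0,0,0],[0,0,0],[0,0,0],[0,0,0],[0,0,0],[0,0,0],[0,0,0],[0,0,0],[0,0,0]]' --claw '[0,0,0,0,0,0,0,1,1,1]' --squeeze 15

```text
t: 6.5
position: [0.4313, -0.002, 0.0053]
orientation: [0.809, 0.588, 0.0, 0.0]
wrist_force: [0.2, 0.0, -0.1]
gripper_width: 0.719
grip_force: 0.0
```

apply_moves --xyz '[[0,0,0],[0,0,0],[0,0,0],[0,0,-0.8],[0,0,-1],[0,0,-1],[0,0,-1],[0,0,-1]]' --delta_rot '[[0,0,0],[0,0,0],[0,0,0],[0,0,0],[0,0,0],[0,0,0],[0,0,0],[0,0,0]]' --claw '[1,1,1,1,1,1,1,1]'

```text
t: 7.5
position: [0.4307, -0.002, 0.1257]
orientation: [0.809, 0.588, -0.0, -0.0]
wrist_force: [0.3, -0.1, -0.3]
gripper_width: 0.358
grip_force: 15.0
```

```bash
python3 - <<'E'
from plan import *
plan([(.546,.322,.13,-18,1),(.546,.322,.03,-18,1),(.546,.322,.012,-18,1,2),(.546,.322,.012,-18,1,2),(.546,.322,.012,-18,0.45,3),(.546,.322,.13,-18,0.45),(.339,.284,.13,0,0.4),(.339,.284,.06,0,0.4),(.339,.284,.06,0,0.4,2)])
E
```

```text
now 7.5 [ 0.4307 -0.002   0.1257] width 33.7 q [ 0.809  0.588 -0.    -0.   ]
[[0.92,0.03,-0.01],[0.92,0.03,-0.01],[0.92,0.03,-0.01],[0.92,0.02,-0.01],[0.92,0.03,-0.01],[0.92,0.02,-0.01],[0.91,0.03,-0.01],[0.92,0.02,-0.01],[0.91,0.03,-0.01],[0.92,0.02,-0.01]] [[0,0,0],[0,0,0],[0,0,0],[0,0,0],[0,0,0],[0,0,0],[0,0,0],[0,0,0],[0,0,0],[0,0,0]] [1,1,1,1,1,1,1,1,1,1]
[[0.91,0.03,-0.02],[0.92,0.02,-0.01],[0.91,0.03,-0.02],[0.92,0.02,-0.01],[0.91,0.03,-0.02],[0,0,0.8],[0,0,0.8],[0,0,0.8],[0,0,0.8],[0,0,0.8]] [[0,0,0],[0,0,0],[0,0,0],[0,0,0],[0,0,0],[0,0,0],[0,0,0],[0,0,0],[0,0,0],[0,0,0]] [1,1,1,1,1,1,1,1,1,1]
[[0,0,0.36],[0,0,0.36],[0,0,0],[0,0,0],[0,0,0],[0,0,0],[0,0,0],[0,0,-0.94],[0,0,-0.94],[0,0,-0.95]] [[0,0,0],[0,0,0],[0,0,0],[0,0,0],[0,0,0],[0,0,0],[0,0,0],[0,0,0],[0,0,0],[0,0,0]] [1,1,1,1,0.45,0.45,0.45,0.45,0.45,0.45]
[[0,0,-0.94],[0,0,-0.95],[-0.44,-0.82,0],[-0.42,-0.84,0],[-0.39,-0.85,0],[-0.36,-0.87,0],[-0.32,-0.88,0],[-0.29,-0.89,0],[-0.26,-0.9,0],[-0.23,-0.9,0]] [[0,0,0],[0,0,0],[0,0,-0.2],[0,0,-0.2],[0,0,-0.2],[0,0,-0.2],[0,0,-0.2],[0,0,-0.2],[0,0,-0.2],[0,0,-0.2]] [0.45,0.45,0.4,0.4,0.4,0.4,0.4,0.4,0.4,0.4]
[[-0.21,-0.91,0.01],[0,0,0.93],[0,0,0.93],[0,0,0.94],[0,0,0],[0,0,0]] [[0,0,-0.2],[0,0,0],[0,0,0],[0,0,0],[0,0,0],[0,0,0]] [0.4,0.4,0.4,0.4,0.4,0.4]
```

apply_moves --xyz '[[0.92,0.03,-0.01],[0.92,0.03,-0.01],[0.92,0.03,-0.01],[0.92,0.02,-0.01],[0.92,0.03,-0.01],[0.92,0.02,-0.01],[0.91,0.03,-0.01],[0.92,0.02,-0.01],[0.91,0.03,-0.01],[0.92,0.02,-0.01]]' --delta_rot '[[0,0,0],[0,0,0],[0,0,0],[0,0,0],[0,0,0],[0,0,0],[0,0,0],[0,0,0],[0,0,0],[0,0,0]]' --claw '[1,1,1,1,1,1,1,1,1,1]'

```text
t: 8.75
position: [0.5079, 0.2149, 0.1272]
orientation: [0.809, 0.588, -0.0, -0.0]
wrist_force: [-0.3, 0.2, -1.3]
gripper_width: 0.355
grip_force: 15.0
```

apply_moves --xyz '[[0.91,0.03,-0.02],[0.92,0.02,-0.01],[0.91,0.03,-0.02],[0.92,0.02,-0.01],[0.91,0.03,-0.02],[0,0,0.8],[0,0,0.8],[0,0,0.8],[0,0,0.8],[0,0,0.8]]' --delta_rot '[[0,0,0],[0,0,0],[0,0,0],[0,0,0],[0,0,0],[0,0,0],[0,0,0],[0,0,0],[0,0,0],[0,0,0]]' --claw '[1,1,1,1,1,1,1,1,1,1]'

```text
t: 10.0
position: [0.5463, 0.3213, 0.0279]
orientation: [0.809, 0.588, -0.0, 0.0]
wrist_force: [-0.3, 0.2, -0.2]
gripper_width: 0.358
grip_force: 15.0
```

apply_moves --xyz '[[0,0,0.36],[0,0,0.36],[0,0,0],[0,0,0],[0,0,0],[0,0,0],[0,0,0],[0,0,-0.94],[0,0,-0.94],[0,0,-0.95]]' --delta_rot '[[0,0,0],[0,0,0],[0,0,0],[0,0,0],[0,0,0],[0,0,0],[0,0,0],[0,0,0],[0,0,0],[0,0,0]]' --claw '[1,1,1,1,0.45,0.45,0.45,0.45,0.45,0.45]'

```text
t: 11.25
position: [0.5464, 0.3218, 0.0829]
orientation: [0.809, 0.588, -0.0, 0.0]
wrist_force: [-0.7, 0.3, 0.1]
gripper_width: 0.546
grip_force: 0.0
```

apply_moves --xyz '[[0,0,-0.94],[0,0,-0.95],[-0.44,-0.82,0],[-0.42,-0.84,0],[-0.39,-0.85,0],[-0.36,-0.87,0],[-0.32,-0.88,0],[-0.29,-0.89,0],[-0.26,-0.9,0],[-0.23,-0.9,0]]' --delta_rot '[[0,0,0],[0,0,0],[0,0,-0.2],[0,0,-0.2],[0,0,-0.2],[0,0,-0.2],[0,0,-0.2],[0,0,-0.2],[0,0,-0.2],[0,0,-0.2]]' --claw '[0.45,0.45,0.4,0.4,0.4,0.4,0.4,0.4,0.4,0.4]'

```text
t: 12.5
position: [0.3617, 0.2882, 0.1296]
orientation: [0.719, 0.695, 0.0, -0.0]
wrist_force: [-0.6, 0.2, 0.3]
gripper_width: 0.6
grip_force: 0.0
```

apply_moves --xyz '[[-0.21,-0.91,0.01],[0,0,0.93],[0,0,0.93],[0,0,0.94],[0,0,0],[0,0,0]]' --delta_rot '[[0,0,-0.2],[0,0,0],[0,0,0],[0,0,0],[0,0,0],[0,0,0]]' --claw '[0.4,0.4,0.4,0.4,0.4,0.4]'

```text
t: 13.25
position: [0.3399, 0.2839, 0.0598]
orientation: [0.707, 0.707, 0.0, 0.0]
wrist_force: [-0.0, 0.1, 0.7]
gripper_width: 0.601
grip_force: 0.0
```

```bash
python3 - <<'E'
from plan import *
plan([(.339,.284,.02,0,0.4,3),(.339,.284,.02,0,1,5),(.339,.284,.14,0,1)])
im=r.get_image("scene"); cv2.imwrite("pics/b.png",cv2.resize(im["color"][80:290,300:560],None,fx=2.8,fy=2.8))
P=cloud(im); T=near(P,.546,.322,.055,.012,.045); print(len(T),T.mean(0),T[:,2].max())
E
```

```text
now 13.2 [0.3399 0.2839 0.0598] width 56.5 q [0.707 0.707 0.    0.   ]
[[0,-0.01,0.53],[0,-0.01,0.53],[0,-0.02,0.53],[0,0,0],[0,0,0],[0,0,0],[0,0,0],[0,0,0],[0,0,-0.8],[0,0,-0.8]] [[0,0,0],[0,0,0],[0,0,0],[0,0,0],[0,0,0],[0,0,0],[0,0,0],[0,0,0],[0,0,0],[0,0,0]] [0.4,0.4,0.4,1,1,1,1,1,1,1]
[[0,0,-0.8],[0,0,-0.8],[0,0,-0.8],[0,0,-0.8]] [[0,0,0],[0,0,0],[0,0,0],[0,0,0]] [1,1,1,1]
291 [0.55039638 0.3229588  0.02674865] 0.033776610628540545
```

View pics/b.png

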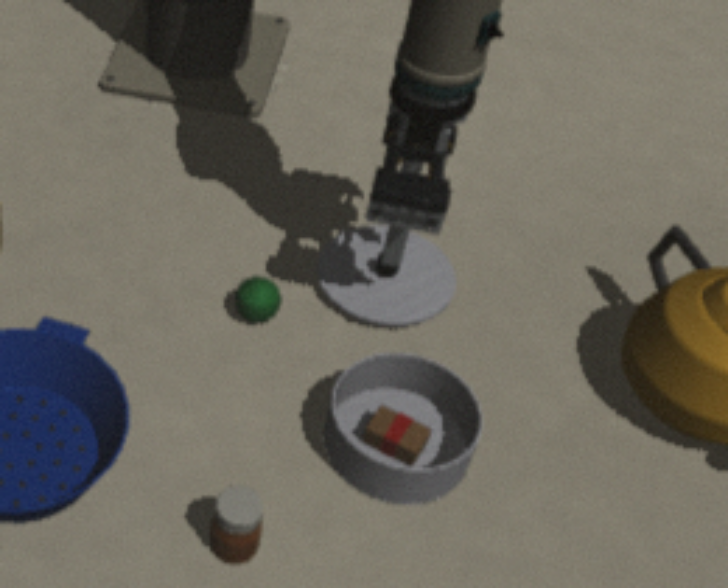

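The tea lies flat in the tin (crop 398,433) and the fingers are over the lid's knob (388,262). Next I grip the knob.

apply_moves --xyz '[[0,-0.01,0.53],[0,-0.01,0.53],[0,-0.02,0.53],[0,0,0],[0,0,0],[0,0,0],[0,0,0],[0,0,0],[0,0,0]]' --delta_rot '[[0,0,0],[0,0,0],[0,0,0],[0,0,0],[0,0,0],[0,0,0],[0,0,0],[0,0,0],[0,0,0]]' --claw '[0.4,0.4,0.4,0.4,1,1,1,1,1]' --squeeze 30

```text
t: 14.42
position: [0.3384, 0.284, 0.0197]
orientation: [0.707, 0.707, 0.0, -0.0]
wrist_force: [-0.7, 0.1, 4.7]
gripper_width: 0.243
grip_force: 30.0
```

apply_moves --xyz '[[0,0,-0.4],[0,0,-0.6],[0,0,-0.8],[0,0,-0.8],[0,0,-0.8],[0,0,-0.8],[0,0,-0.6],[0,0,0],[0,0,0]]' --delta_rot '[[0,0,0],[0,0,0],[0,0,0],[0,0,0],[0,0,0],[0,0,0],[0,0,0],[0,0,0],[0,0,0]]' --claw '[1,1,1,1,1,1,1,1,1]'

```text
t: 15.55
position: [0.338, 0.2837, 0.1392]
orientation: [0.707, 0.707, -0.0, -0.0]
wrist_force: [-0.8, 0.9, -1.6]
gripper_width: 0.248
grip_force: 30.0
```

```bash
python3 - <<'E'
from plan import *
s=r.read_state(); p=s["position"]; print(s["grip_force"])
for n in ("top","scene"):
    im=r.get_image(n); P=cloud(im); z=p[2]-.004
    L=near(P,p[0],p[1],.085,z-.015,z+.012); L=L[np.hypot(L[:,0]-p[0],L[:,1]-p[1])>.03]
    A=np.c_[L[:,:2]-np.array(p[:2]),np.ones(len(L))]; c=np.linalg.lstsq(A,L[:,2],rcond=None)[0]
    lo,hi=np.percentile(L,[1,99],axis=0)
    print(n,len(L),"disc mid",((lo+hi)/2).round(4),"ext",(hi-lo).round(3),"plane",c.round(4))
    if n=="scene": cv2.imwrite("pics/c.png",cv2.resize(im["color"][60:270,300:560],None,fx=2.8,fy=2.8))
E
```

```text
29.999760389328003
top 2145 disc mid [0.3393 0.2739 0.1355] ext [0.137 0.123 0.007] plane [-1.000e-04  1.700e-03  1.357e-01]
scene 1075 disc mid [0.3467 0.2859 0.1372] ext [0.122 0.136 0.007] plane [-0.0023 -0.0015  0.1376]
```

View pics/c.png

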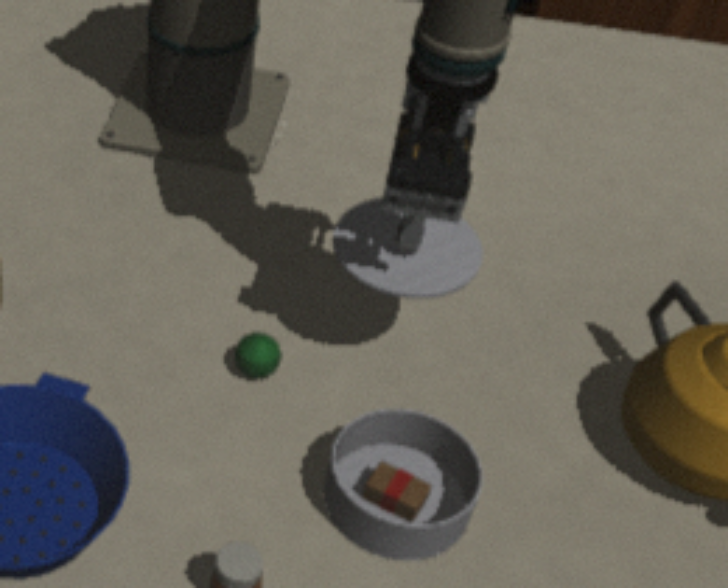

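The lid is held level (crop 410,245) and centred under the tool.

```bash
python3 - <<'E'
from plan import *
plan([(.5458,.3225,.139,0,1),(.5458,.3225,.139,0,1,2),(.5458,.3225,.07,0,1,6)])
E
```

```text
now 15.7 [0.338  0.2835 0.139 ] width 23.2 q [ 0.707  0.707 -0.001 -0.   ]
[[0.17,0.92,0],[0.17,0.92,0],[0.17,0.92,0],[0.17,0.93,0],[0.17,0.92,0],[0.18,0.93,0],[0.17,0.92,0],[0.18,0.93,-0.01],[0.17,0.92,0],[0,0,0]] [[0,0,0],[0,0,0],[0,0,0],[0,0,0],[0,0,0],[0,0,0],[0,0,0],[0,0,0],[-0.01,0,0],[0,0,0]] [1,1,1,1,1,1,1,1,1,1]
[[0,0,0],[0,0,0.46],[0,0,0.46],[0,0,0.46],[0,0,0.46],[0,0,0.46],[0.01,0,0.46]] [[0,0,0],[0,0,0],[0,0,0],[0,0,0],[0,0,0],[0,0,0],[0,0,0]] [1,1,1,1,1,1,1]
```

apply_moves --xyz '[[0.17,0.92,0],[0.17,0.92,0],[0.17,0.92,0],[0.17,0.93,0],[0.17,0.92,0],[0.18,0.93,0],[0.17,0.92,0],[0.18,0.93,0],[0.17,0.92,0],[0,0,0]]' --delta_rot '[[0,0,0],[0,0,0],[0,0,0],[0,0,0],[0,0,0],[0,0,0],[0,0,0],[0,0,0],[0,0,0],[0,0,0]]' --claw '[1,1,1,1,1,1,1,1,1,1]'

```text
t: 16.9
position: [0.5472, 0.322, 0.1383]
orientation: [0.707, 0.707, -0.0, 0.0]
wrist_force: [-0.6, -0.2, -2.1]
gripper_width: 0.249
grip_force: 30.0
```

apply_moves --xyz '[[0,0,0],[0,0,0.46],[0,0,0.46],[0,0,0.46],[0,0,0.46],[0,0,0.46],[0,0,0.46],[0,0,0]]' --delta_rot '[[0,0,0],[0,0,0],[0,0,0],[0,0,0],[0,0,0],[0,0,0],[0,0,0],[0,0,0]]' --claw '[1,1,1,1,1,1,1,1]'

```text
t: 17.9
position: [0.5455, 0.3224, 0.0693]
orientation: [0.707, 0.707, -0.001, -0.0]
wrist_force: [1.0, -0.5, -0.8]
gripper_width: 0.247
grip_force: 30.0
```

apply_moves --xyz '[[0,0,0.12],[0,0,0.12],[0,0,0]]' --delta_rot '[[0,0,0],[0,0,0],[0,0,0]]' --claw '[1,1,1]'

```text
t: 18.27
position: [0.5461, 0.3228, 0.0645]
orientation: [0.707, 0.707, 0.0, -0.0]
wrist_force: [-0.3, -0.9, -1.4]
gripper_width: 0.246
grip_force: 30.0
```

apply_moves --xyz '[[0,0,0.05],[0,0,0.03],[0,0,0],[0,0,0],[0,0,0],[0,0,0],[0,0,-0.5],[0,0,-0.9],[0,0,-0.9],[0,0,-0.9]]' --delta_rot '[[0,0,0],[0,0,0],[0,0,0],[0,0,0],[0,0,0],[0,0,0],[0,0,0],[0,0,0],[0,0,0],[0,0,0]]' --claw '[1,1,1,0.4,0.4,0.4,0.4,0.4,0.4,0.4]'

```text
t: 19.52
position: [0.5464, 0.3227, 0.1441]
orientation: [0.707, 0.707, 0.0, 0.0]
wrist_force: [0.1, -0.4, -0.5]
gripper_width: 0.6
grip_force: 0.0
```

```bash
python3 - <<'E'
from plan import *
plan([(.419,.163,.12,0,0),(.419,.163,.03,0,0),(.419,.163,.006,0,0,3),(.419,.163,.006,0,0,2)])
for n in ("scene",):
    im=r.get_image(n); P=cloud(im); L=near(P,.546,.3225,.085,.05,.066); lo,hi=np.percentile(L,[1,99],axis=0)
    L2=L[L[:,2]>.054];A=np.c_[L2[:,:2]-[.546,.3225],np.ones(len(L2))]; print(n,((lo+hi)/2).round(4),(hi-lo).round(3),np.linalg.lstsq(A,L2[:,2],rcond=None)[0].round(4))
    K=near(P,.546,.3225,.03,.072,.09); print("knob",len(K),K.mean(0))
    cv2.imwrite("pics/d.png",cv2.resize(im["color"][60:270,300:560],None,fx=2.8,fy=2.8))
E
```

```text
now 19.5 [0.5464 0.3227 0.1441] width 56.4 q [0.707 0.707 0.    0.   ]
[[-0.71,-0.57,0.11],[-0.71,-0.57,0.11],[-0.71,-0.57,0.11],[-0.71,-0.57,0.1],[-0.71,-0.56,0.11],[-0.71,-0.57,0.1],[-0.71,-0.56,0.11],[-0.71,-0.57,0.1],[-0.71,-0.56,0.11],[0,0,0.9]] [[0,0,0],[0,0,0],[0,0,0],[0,0,0],[0,0,0],[0,0,0],[0,0,0],[0,0,0],[0,0,0],[0,0,0]] [0,0,0,0,0,0,0,0,0,0]
[[0,0,0.9],[0,0,0.9],[0,0,0.9],[0,0,0.32],[0,0,0.32],[0,0,0.32],[0,0,0],[0,0,0]] [[0,0,0],[0,0,0],[0,0,0],[0,0,0],[0,0,0],[0,0,0],[0,0,0],[0,0,0]] [0,0,0,0,0,0,0,0]
scene [0.548  0.3251 0.0609] [0.134 0.135 0.007] [-0.0034  0.0008  0.0611]
knob 78 [0.54887385 0.32480421 0.08133511]
```

View pics/d.png

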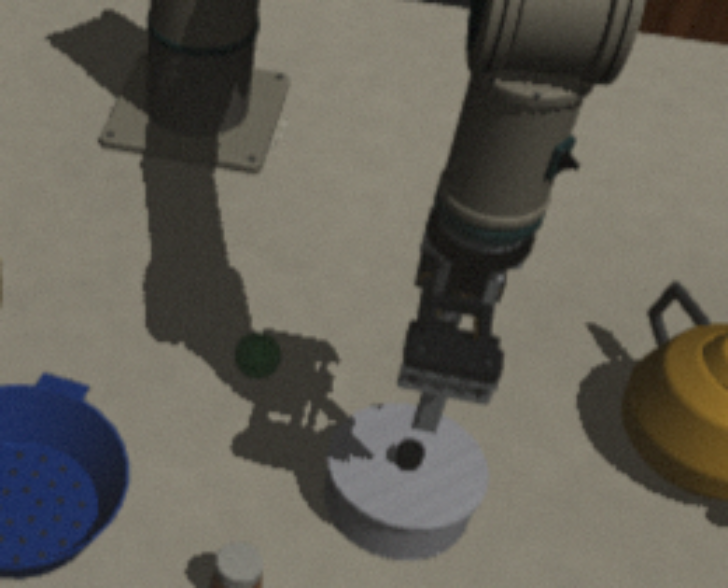

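The lid is seated level on the tin (crop 408,455). Now the lime.

apply_moves --xyz '[[-0.71,-0.57,0.11],[-0.71,-0.57,0.11],[-0.71,-0.57,0.11],[-0.71,-0.57,0.1],[-0.71,-0.56,0.11],[-0.71,-0.57,0.1],[-0.71,-0.56,0.11],[-0.71,-0.57,0.1],[-0.71,-0.56,0.11],[0,0,0.9]]' --delta_rot '[[0,0,0],[0,0,0],[0,0,0],[0,0,0],[0,0,0],[0,0,0],[0,0,0],[0,0,0],[0,0,0],[0,0,0]]' --claw '[0,0,0,0,0,0,0,0,0,0]'

```text
t: 20.82
position: [0.4188, 0.162, 0.0969]
orientation: [0.708, 0.707, 0.001, 0.0]
wrist_force: [0.9, 0.4, -0.4]
gripper_width: 0.997
grip_force: 0.0
```

apply_moves --xyz '[[0,0,0.9],[0,0,0.9],[0,0,0.9],[0,0,0.32],[0,0,0.32],[0,0,0.32],[0,0,0],[0,0,0],[0,0,0],[0,0,0]]' --delta_rot '[[0,0,0],[0,0,0],[0,0,0],[0,0,0],[0,0,0],[0,0,0],[0,0,0],[0,0,0],[0,0,0],[0,0,0]]' --claw '[0,0,0,0,0,0,0,1,1,1]' --squeeze 10

```text
t: 22.08
position: [0.4189, 0.163, 0.0047]
orientation: [0.707, 0.707, 0.0, 0.0]
wrist_force: [0.4, 0.3, -0.6]
gripper_width: 0.718
grip_force: 0.0
```

apply_moves --xyz '[[0,0,0],[0,0,0],[0,0,-0.6],[0,0,-1],[0,0,-1],[0,0,-1],[0,0,-1],[0,0,0]]' --delta_rot '[[0,0,0],[0,0,0],[0,0,0],[0,0,0],[0,0,0],[0,0,0],[0,0,0],[0,0,0]]' --claw '[1,1,1,1,1,1,1,1]'

```text
t: 23.08
position: [0.4197, 0.1634, 0.1206]
orientation: [0.707, 0.707, 0.001, 0.0]
wrist_force: [-0.2, -0.2, 0.3]
gripper_width: 0.495
grip_force: 10.0
```

```bash
python3 - <<'E'
from plan import *
plan([(.655,.021,.12,0,1),(.655,.021,.03,0,1),(.655,.021,.014,0,1,3),(.655,.021,.014,0,1,2),(.655,.021,.014,0,.35,3),(.655,.021,.13,0,.35),(.4106,-.148,.13,0,0),(.4106,-.148,.05,0,0),(.4106,-.148,.026,0,0,2),(.4106,-.148,.026,0,0,2)])
E
```

```text
now 23.1 [0.4197 0.1634 0.1206] width 46.5 q [0.707 0.707 0.001 0.   ]
[[-0.48,0.78,0],[-0.47,0.78,0],[-0.48,0.78,0],[-0.47,0.79,0],[-0.48,0.78,0.01],[-0.47,0.79,0],[-0.48,0.78,0.01],[-0.47,0.79,0],[-0.48,0.78,0.01],[-0.47,0.79,0]] [[0,0,0],[0,0,0],[0,0,0],[0,0,0],[0,0,0],[0,0,0],[0,0,0],[0,0,0],[0,0,0],[0.01,0,0]] [1,1,1,1,1,1,1,1,1,1]
[[-0.48,0.78,0],[-0.47,0.79,0.01],[0,0,0.9],[0,0,0.9],[0,0,0.9],[0,0,0.9],[0,0,0.21],[0,0,0.21],[0,0,0.22],[0,0,0]] [[0,0,0],[0.01,-0.01,0.01],[0,0,0],[0,0,0],[0,0,0],[0,0,0],[0,0,0],[0,0,0],[0,0,0],[0,0,0]] [1,1,1,1,1,1,1,1,1,1]
[[0,0,0],[0,0,0],[0,0,0],[0,0,0],[0,0,-0.93],[0,0,-0.93],[0,0,-0.93],[0,0,-0.93],[0,0,-0.92],[-0.52,-0.75,0]] [[0,0,0],[0,0,0],[0,0,0],[0,0,0],[0,0,0],[0,0,0],[0,0,0],[0,0,0],[0,0,0],[0,0,0]] [1,0.35,0.35,0.35,0.35,0.35,0.35,0.35,0.35,0]
[[-0.52,-0.75,0],[-0.52,-0.75,0],[-0.52,-0.75,0],[-0.52,-0.75,0],[-0.52,-0.75,0],[-0.52,-0.75,0],[-0.52,-0.75,0],[-0.52,-0.75,0],[-0.52,-0.76,0],[-0.52,-0.75,0]] [[0,0,0],[0,0,0],[0,0,0],[0,0,0],[0,0,0],[0,0,0],[0,0,0],[0,0,0],[0,0,0],[0,0,0]] [0,0,0,0,0,0,0,0,0,0]
[[-0.53,-0.76,0],[-0.52,-0.75,0.01],[0,0,0.8],[0,0,0.8],[0,0,0.8],[0,0,0.8],[0,0,0.48],[0,0,0.48],[0,0,0],[0,0,0]] [[0,0,0],[0,0,0],[0,0,0],[0,0,0],[0,0,0],[0,0,0],[0,0,0],[0,0,0],[0,0,0],[0,0,0]] [0,0,0,0,0,0,0,0,0,0]
```

Lime held at 46.5 mm opening. Placing it, then going to the tumbler.

apply_moves --xyz '[[-0.48,0.78,0],[-0.47,0.78,0],[-0.48,0.78,0],[-0.47,0.79,0],[-0.48,0.78,0.01],[-0.47,0.79,0],[-0.48,0.78,0.01],[-0.47,0.79,0],[-0.48,0.78,0.01],[-0.47,0.79,0]]' --delta_rot '[[0,0,0],[0,0,0],[0,0,0],[0,0,0],[0,0,0],[0,0,0],[0,0,0],[0,0,0],[0,0,0],[0,0,0]]' --claw '[1,1,1,1,1,1,1,1,1,1]'

```text
t: 24.32
position: [0.6145, 0.044, 0.117]
orientation: [0.707, 0.707, -0.001, -0.001]
wrist_force: [1.1, -0.7, -0.9]
gripper_width: 0.501
grip_force: 10.0
```

apply_moves --xyz '[[-0.48,0.78,0],[-0.47,0.79,0.01],[0,0,0.9],[0,0,0.9],[0,0,0.9],[0,0,0.9],[0,0,0.21],[0,0,0.21],[0,0,0.22],[0,0,0]]' --delta_rot '[[0,0,0],[0,0,0],[0,0,0],[0,0,0],[0,0,0],[0,0,0],[0,0,0],[0,0,0],[0,0,0],[0,0,0]]' --claw '[1,1,1,1,1,1,1,1,1,1]'

```text
t: 25.58
position: [0.6541, 0.0206, 0.0125]
orientation: [0.707, 0.707, 0.0, -0.0]
wrist_force: [-0.4, -0.5, 1.1]
gripper_width: 0.502
grip_force: 10.0
```

apply_moves --xyz '[[0,0,0],[0,0,0],[0,0,0],[0,0,0],[0,0,-0.93],[0,0,-0.93],[0,0,-0.93],[0,0,-0.93],[0,0,-0.92],[-0.52,-0.75,0]]' --delta_rot '[[0,0,0],[0,0,0],[0,0,0],[0,0,0],[0,0,0],[0,0,0],[0,0,0],[0,0,0],[0,0,0],[0,0,0]]' --claw '[1,0.35,0.35,0.35,0.35,0.35,0.35,0.35,0.35,0]'

```text
t: 26.82
position: [0.6376, 0.0084, 0.1303]
orientation: [0.706, 0.708, 0.002, 0.002]
wrist_force: [-0.3, -0.8, -0.4]
gripper_width: 0.723
grip_force: 0.0
```

apply_moves --xyz '[[-0.52,-0.75,0],[-0.52,-0.75,0],[-0.52,-0.75,0],[-0.52,-0.75,0],[-0.52,-0.75,0],[-0.52,-0.75,0],[-0.52,-0.75,0],[-0.52,-0.75,0],[-0.52,-0.76,0],[-0.52,-0.75,0]]' --delta_rot '[[0,0,0],[0,0,0],[0,0,0],[0,0,0],[0,0,0],[0,0,0],[0,0,0],[0,0,0],[0,0,0],[0,0,0]]' --claw '[0,0,0,0,0,0,0,0,0,0]'

```text
t: 28.08
position: [0.4472, -0.1231, 0.1287]
orientation: [0.707, 0.707, 0.0, 0.0]
wrist_force: [-0.0, -0.6, -0.6]
gripper_width: 0.999
grip_force: 0.0
```

apply_moves --xyz '[[-0.53,-0.76,0],[-0.52,-0.75,0.01],[0,0,0.8],[0,0,0.8],[0,0,0]]' --delta_rot '[[0,0,0],[0,0,0],[0,0,0],[0,0,0],[0,0,0]]' --claw '[0,0,0,0,0]'

```text
t: 28.7
position: [0.4091, -0.1487, 0.0876]
orientation: [0.707, 0.707, -0.0, -0.001]
wrist_force: [-0.5, -0.1, 0.5]
gripper_width: 1.001
grip_force: 0.0
```

```bash
python3 - <<'E'
from plan import *
plan([(.4106,-.148,.05,0,0),(.4106,-.148,.026,0,0,2)])
im=r.get_image("top"); P=cloud(im)
for o in ("lime_center","tomato_center"):
    for d in r.masks_of(im,o)[:3]:
        Q=cloud(im,d["region"]); print(o,round(d["p"],2),np.median(Q,0).round(3))
cv2.imwrite("pics/e.png",cv2.resize(im["color"][60:320,160:520],None,fx=2.2,fy=2.2))
E
```

```text
now 28.7 [ 0.4091 -0.1487  0.0876] width 94.1 q [ 0.707  0.707 -0.    -0.001]
[[0.01,0.03,0.75],[0.02,0.03,0.75],[0,0,0.48],[0,0,0.48]] [[-0.01,0,0],[0,0,0],[0,0,0],[0,0,0]] [0,0,0,0]
lime_center 0.54 [0.651 0.02  0.043]
```

View pics/e.png

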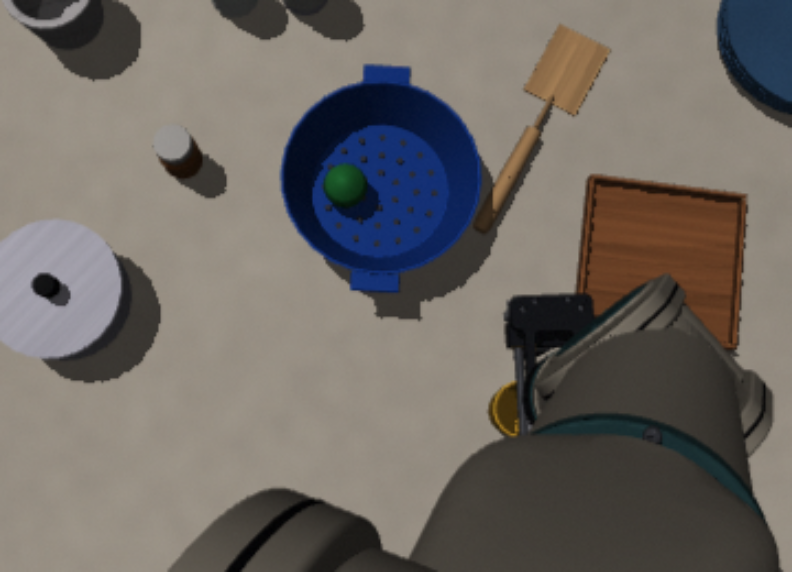

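The lime sits in the colander (crop 345,185) and the fingers are over the tumbler (505,410).

apply_moves --xyz '[[0.01,0.03,0.75],[0.02,0.03,0.75],[0,0,0.48],[0,0,0.48],[0,0,0],[0,0,0],[0,0,0],[0,0,0],[0,0,0]]' --delta_rot '[[0,0,0],[0,0,0],[0,0,0],[0,0,0],[0,0,0],[0,0,0],[0,0,0],[0,0,0],[0,0,0]]' --claw '[0,0,0,0,0,1,1,1,1]' --squeeze 15

```text
t: 29.98
position: [0.4114, -0.148, 0.0269]
orientation: [0.707, 0.707, 0.0, 0.0]
wrist_force: [0.1, 0.5, 0.2]
gripper_width: 0.612
grip_force: 0.3
```

apply_moves --xyz '[[0,0,0],[0,0,-0.5],[0,0,-0.9],[0,0,-0.9],[0,0,-0.9],[0,0,-0.8],[0,0,0]]' --delta_rot '[[0,0,0],[0,0,0],[0,0,0],[0,0,0],[0,0,0],[0,0,0],[0,0,0]]' --claw '[1,1,1,1,1,1,1]'

```text
t: 30.85
position: [0.4123, -0.1483, 0.1275]
orientation: [0.707, 0.707, 0.001, 0.001]
wrist_force: [-0.3, -0.2, -0.8]
gripper_width: 0.598
grip_force: 14.9
```

```bash
python3 - <<'E'
from plan import *
plan([(.566,-.315,.125,0,1),(.566,-.315,.05,0,1,4),(.566,-.315,.0335,0,1,3),(.566,-.315,.0335,0,1,2)])
im=r.get_image("scene"); cv2.imwrite("pics/f.png",cv2.resize(im["color"][60:260,180:440],None,fx=2.8,fy=2.8))
E
```

```text
now 30.9 [ 0.4123 -0.1483  0.1275] width 56.2 q [0.707 0.707 0.001 0.001]
[[-0.67,0.61,0.01],[-0.67,0.61,0.01],[-0.67,0.62,0.01],[-0.67,0.61,0.01],[-0.67,0.62,0.01],[-0.67,0.61,0.01],[-0.66,0.62,0.01],[-0.67,0.61,0.02],[-0.66,0.62,0.01],[-0.67,0.61,0.02]] [[0,0,0],[0,0,0],[0,0,0],[0,0,0],[0,0,0],[0,0,0],[0,0,0],[0,0,0],[0.01,0,0],[0,0,0.01]] [1,1,1,1,1,1,1,1,1,1]
[[0,0,0.75],[0,0,0.75],[0,0,0.75],[0.01,0,0.75],[0,0,0.22],[0,0,0.22],[0,0,0.22],[0,0,0],[0,0,0]] [[0,0,0],[0,0,0],[0,0,0],[0,0,0],[0,0,0],[0,0,0],[0,0,0],[0,0,0],[0,0,0]] [1,1,1,1,1,1,1,1,1]
```

View pics/f.png

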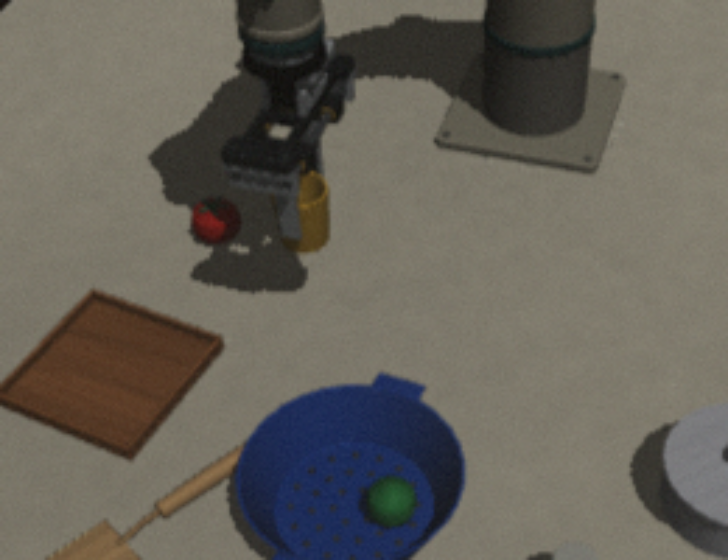

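The tumbler hangs upright in the fingers (crop 312,210). Now to the tray, around (110,375).

apply_moves --xyz '[[-0.67,0.61,0.01],[-0.67,0.61,0.01],[-0.67,0.62,0.01],[-0.67,0.61,0.01],[-0.67,0.62,0.01],[-0.67,0.61,0.01],[-0.66,0.62,0.01],[-0.67,0.61,0.02],[-0.66,0.62,0.01],[-0.67,0.61,0.02]]' --delta_rot '[[0,0,0],[0,0,0],[0,0,0],[0,0,0],[0,0,0],[0,0,0],[0,0,0],[0,0,0],[0,0,0],[0,0,0]]' --claw '[1,1,1,1,1,1,1,1,1,1]'

```text
t: 32.15
position: [0.5648, -0.3149, 0.1216]
orientation: [0.707, 0.707, 0.0, -0.001]
wrist_force: [-0.4, 0.6, -1.1]
gripper_width: 0.597
grip_force: 14.9
```

apply_moves --xyz '[[0,0,0.75],[0,0,0.75],[0,0,0.75],[0,0,0.75],[0,0,0.22],[0,0,0.22],[0,0,0.22],[0,0,0],[0,0,0]]' --delta_rot '[[0,0,0],[0,0,0],[0,0,0],[0,0,0],[0,0,0],[0,0,0],[0,0,0],[0,0,0],[0,0,0]]' --claw '[1,1,1,1,1,1,1,1,1]'

```text
t: 33.28
position: [0.5652, -0.3151, 0.0325]
orientation: [0.707, 0.707, 0.0, 0.0]
wrist_force: [-0.3, 0.0, -0.9]
gripper_width: 0.597
grip_force: 14.9
```

apply_moves --xyz '[[0,0,0.03],[0,0,0],[0,0,0],[0,0,0],[0,0,0],[0,0,-0.5],[0,0,-0.9],[0,0,-0.9],[0,0,-0.9],[0,0,-0.8]]' --delta_rot '[[0,0,0],[0,0,0],[0,0,0],[0,0,0],[0,0,0],[0,0,0],[0,0,0],[0,0,0],[0,0,0],[0,0,0]]' --claw '[1,0.2,0.2,0.2,0.2,0.2,0.2,0.2,0.2,0.2]'

```text
t: 34.52
position: [0.5652, -0.3153, 0.1332]
orientation: [0.707, 0.707, 0.0, 0.001]
wrist_force: [0.1, 0.2, -0.8]
gripper_width: 0.801
grip_force: 0.0
```

```bash
python3 - <<'E'
from plan import *
plan([(.334,-.295,.12,0,0),(.334,-.295,.03,0,0),(.334,-.295,.0065,0,0,3),(.334,-.295,.0065,0,0,2)])
im=r.get_image("scene"); P=cloud(im)
for d in r.masks_of(im,"tumbler")[:1]:
    Q=cloud(im,d["region"]); print(d["p"],np.median(Q,0).round(3),np.percentile(Q,98,axis=0).round(3))
T=near(P,.565,-.315,.05,.062,.08); print("rim",len(T),circ(T).round(4),T[:,2].mean(),T[:,2].std())
E
```

```text
now 34.5 [ 0.5652 -0.3153  0.1332] width 75.3 q [0.707 0.707 0.    0.001]
[[0.08,-0.92,0.05],[0.08,-0.93,0.05],[0.08,-0.92,0.05],[0.08,-0.93,0.05],[0.08,-0.92,0.05],[0.08,-0.93,0.05],[0.08,-0.92,0.06],[0.08,-0.93,0.05],[0.09,-0.92,0.06],[0.08,-0.93,0.05]] [[0,0,0],[0,0,0],[0,0,0],[0,0,0],[0,0,0],[0,0,0],[0,0,0],[0,0,0],[0,0,0],[0.01,0,0]] [0,0,0,0,0,0,0,0,0,0]
[[0,0,0.9],[0,0,0.9],[0,0,0.9],[0.01,0,0.9],[0,0,0.31],[0,0,0.32],[0,0,0.31],[0,0,0],[0,0,0]] [[0,0,0],[0,0,0],[0,0,0],[0,0,0],[0,0,0],[0,0,0],[0,0,0],[0,0,0],[0,0,0]] [0,0,0,0,0,0,0,0,0]
0.72 [ 0.571 -0.309  0.049] [ 0.591 -0.285  0.072]
rim 134 [ 0.5644 -0.3124  0.0271] 0.06867085977425169 0.0034637385796617713
```

Tumbler stands in the middle of the tray. Now the tomato.

apply_moves --xyz '[[0.08,-0.92,0.05],[0.08,-0.93,0.05],[0.08,-0.92,0.05],[0.08,-0.93,0.05],[0.08,-0.92,0.05],[0.08,-0.93,0.05],[0.08,-0.92,0.06],[0.08,-0.93,0.05],[0.09,-0.92,0.06],[0.08,-0.93,0.05]]' --delta_rot '[[0,0,0],[0,0,0],[0,0,0],[0,0,0],[0,0,0],[0,0,0],[0,0,0],[0,0,0],[0,0,0],[0,0,0]]' --claw '[0,0,0,0,0,0,0,0,0,0]'

```text
t: 35.88
position: [0.3328, -0.2945, 0.1181]
orientation: [0.707, 0.707, -0.0, -0.0]
wrist_force: [-1.0, -0.2, 0.4]
gripper_width: 1.0
grip_force: 0.0
```

apply_moves --xyz '[[0,0,0.9],[0,0,0.9],[0,0,0.9],[0,0,0.9],[0,0,0.31],[0,0,0.32],[0,0,0.31],[0,0,0],[0,0,0],[0,0,0]]' --delta_rot '[[0,0,0],[0,0,0],[0,0,0],[0,0,0],[0,0,0],[0,0,0],[0,0,0],[0,0,0],[0,0,0],[0,0,0]]' --claw '[0,0,0,0,0,0,0,0,1,1]'

```text
t: 37.12
position: [0.3339, -0.2951, 0.0053]
orientation: [0.707, 0.707, -0.0, 0.0]
wrist_force: [0.1, -0.1, 0.1]
gripper_width: 0.822
grip_force: 0.0
```

apply_moves --xyz '[[0,0,0],[0,0,0],[0,0,0],[0,0,-0.6],[0,0,-1],[0,0,-1],[0,0,-1],[0,0,-1],[0,0,0]]' --delta_rot '[[0,0,0],[0,0,0],[0,0,0],[0,0,0],[0,0,0],[0,0,0],[0,0,0],[0,0,0],[0,0,0]]' --claw '[1,1,1,1,1,1,1,1,1]'

```text
t: 38.25
position: [0.3346, -0.2954, 0.121]
orientation: [0.707, 0.707, 0.0, 0.001]
wrist_force: [-0.3, 0.1, -0.2]
gripper_width: 0.592
grip_force: 15.0
```

```bash
python3 - <<'E'
from plan import *
plan([(.44,-.20,.12,0,1),(.655,-.054,.12,0,1),(.655,-.054,.03,0,1),(.655,-.054,.0145,0,1,3),(.655,-.054,.0145,0,1,2),(.655,-.054,.0145,0,.22,3),(.655,-.054,.15,0,.22),(.45,0,.2,0,.22),(.45,0,.2,0,.22,3)])
E
```

```text
now 38.2 [ 0.3346 -0.2954  0.121 ] width 55.6 q [0.707 0.707 0.    0.001]
[[0.64,0.7,0.01],[0.63,0.7,0.01],[0.64,0.7,0.01],[0.63,0.71,0],[0.64,0.7,0.01],[0.63,0.71,0],[0.53,0.78,0],[0.53,0.78,0],[0.53,0.78,0],[0.53,0.78,0]] [[0,0,0],[0,0,0],[0,0,0],[0,0,0],[0.01,0.01,0],[0,0,0.01],[0,0,0],[0,0,0],[0,0,0],[0,0,0]] [1,1,1,1,1,1,1,1,1,1]
[[0.53,0.78,0],[0.53,0.78,0],[0.53,0.78,0],[0.53,0.78,0],[0.54,0.78,0],[0.53,0.79,0],[0.54,0.78,0.01],[0,0,0.9],[0,0,0.9],[0,0,0.9]] [[0,0,0],[0,0,0],[0,0,0],[0,0,0],[0,0,0],[0,0,0],[0,0,0],[0,0,0],[0,0,0],[0,0,0]] [1,1,1,1,1,1,1,1,1,1]
[[0,0,0.9],[0,0,0.21],[0,0,0.2],[0,0,0.21],[0,0,0],[0,0,0],[0,0,0],[0,0,0],[0,0,0],[0,0,-0.9]] [[0,0,0],[0,0,0],[0,0,0],[0,0,0],[0,0,0],[0,0,0],[0,0,0],[0,0,0],[0,0,0],[0,0,0]] [1,1,1,1,1,1,0.22,0.22,0.22,0.22]
[[0,0,-0.9],[0,0,-0.91],[0,0,-0.9],[0,0,-0.91],[0,0.01,-0.9],[0.22,-0.82,-0.2],[0.21,-0.82,-0.2],[0.22,-0.82,-0.2],[0.21,-0.82,-0.2],[0.22,-0.82,-0.2]] [[0,0,0],[0,0,0],[0,0,0],[0,0,0],[0,0,0],[0,0,0],[0,0,0],[0,0,0],[0,0,0],[0,0,0]] [0.22,0.22,0.22,0.22,0.22,0.22,0.22,0.22,0.22,0.22]
[[0.21,-0.82,-0.2],[0.22,-0.82,-0.2],[0.21,-0.82,-0.2],[0.22,-0.82,-0.2],[0.21,-0.82,-0.21],[0,0,0],[0,0,0],[0,0,0]] [[0,0,0],[0,0,0],[0,0,0],[0,0,0],[0,0,0],[0,0,0],[0,0,0],[0,0,0]] [0.22,0.22,0.22,0.22,0.22,0.22,0.22,0.22]
```

apply_moves --xyz '[[0.64,0.7,0.01],[0.63,0.7,0.01],[0.64,0.7,0.01],[0.63,0.71,0],[0.64,0.7,0.01],[0.63,0.71,0],[0.53,0.78,0],[0.53,0.78,0],[0.53,0.78,0],[0.53,0.78,0]]' --delta_rot '[[0,0,0],[0,0,0],[0,0,0],[0,0,0],[0,0,0],[0,0,0],[0,0,0],[0,0,0],[0,0,0],[0,0,0]]' --claw '[1,1,1,1,1,1,1,1,1,1]'

```text
t: 39.5
position: [0.5171, -0.1457, 0.1175]
orientation: [0.707, 0.707, -0.0, -0.001]
wrist_force: [-0.5, -1.1, -1.4]
gripper_width: 0.594
grip_force: 15.0
```

apply_moves --xyz '[[0.53,0.78,0],[0.53,0.78,0],[0.53,0.78,0],[0.53,0.78,0],[0.54,0.78,0],[0.53,0.79,0],[0.54,0.78,0.01],[0,0,0.9],[0,0,0.9],[0,0,0.9]]' --delta_rot '[[0,0,0],[0,0,0],[0,0,0],[0,0,0],[0,0,0],[0,0,0],[0,0,0],[0,0,0],[0,0,0],[0,0,0]]' --claw '[1,1,1,1,1,1,1,1,1,1]'

```text
t: 40.75
position: [0.6529, -0.0528, 0.0486]
orientation: [0.707, 0.707, -0.0, -0.001]
wrist_force: [-0.7, 0.4, -1.5]
gripper_width: 0.591
grip_force: 15.0
```

apply_moves --xyz '[[0,0,0.9],[0,0,0.21],[0,0,0.2],[0,0,0.21],[0,0,0],[0,0,0],[0,0,0],[0,0,0],[0,0,0],[0,0,-0.9]]' --delta_rot '[[0,0,0],[0,0,0],[0,0,0],[0,0,0],[0,0,0],[0,0,0],[0,0,0],[0,0,0],[0,0,0],[0,0,0]]' --claw '[1,1,1,1,1,1,0.22,0.22,0.22,0.22]'

```text
t: 42.0
position: [0.6524, -0.0529, 0.035]
orientation: [0.707, 0.707, -0.001, -0.001]
wrist_force: [0.7, 0.2, 0.4]
gripper_width: 0.781
grip_force: 0.0
```

apply_moves --xyz '[[0,0,-0.9],[0,0,-0.91],[0,0,-0.9],[0,0,-0.91],[0,0.01,-0.9],[0.22,-0.82,-0.2],[0.21,-0.82,-0.2],[0.22,-0.82,-0.2],[0.21,-0.82,-0.2],[0.22,-0.82,-0.2]]' --delta_rot '[[0,0,0],[0,0,0],[0,0,0],[0,0,0],[0,0,0],[0,0,0],[0,0,0],[0,0,0],[0,0,0],[0,0,0]]' --claw '[0.22,0.22,0.22,0.22,0.22,0.22,0.22,0.22,0.22,0.22]'

```text
t: 43.25
position: [0.5514, -0.0264, 0.1757]
orientation: [0.707, 0.707, 0.001, 0.001]
wrist_force: [-0.4, 0.5, 0.0]
gripper_width: 0.775
grip_force: 0.0
```

apply_moves --xyz '[[0.21,-0.82,-0.2],[0.22,-0.82,-0.2],[0.21,-0.82,-0.2],[0.22,-0.82,-0.2],[0,0,0],[0,0,0],[0,0,0],[0,0,0]]' --delta_rot '[[0,0,0],[0,0,0],[0,0,0],[0,0,0],[0,0,0],[0,0,0],[0,0,0],[0,0,0]]' --claw '[0.22,0.22,0.22,0.22,0.22,0.22,0.22,0.22]'

```text
t: 44.25
position: [0.47, -0.0051, 0.1936]
orientation: [0.707, 0.707, -0.0, 0.0]
wrist_force: [-0.1, -0.1, -0.0]
gripper_width: 0.782
grip_force: 0.0
```

```bash
python3 - <<'E'
from plan import *
im=r.get_image("scene"); P=cloud(im); cv2.imwrite("pics/g.png",cv2.resize(im["color"][60:300,160:500],None,fx=2.3,fy=2.3))
for o in ("lime_center","tomato_center","tumbler","jar","spatula"):
    for d in r.masks_of(im,o)[:1]: print(o,round(d["p"],2),np.median(cloud(im,d["region"]),0).round(3))
L=near(P,.546,.3225,.085,.05,.066); lo,hi=np.percentile(L,[1,99],axis=0); K=near(P,.546,.3225,.03,.072,.09)
print("lid",((lo+hi)/2).round(4),np.median(L[:,2]),K.mean(0).round(4))
E
```

```text
lime_center 0.51 [0.663 0.026 0.044]
tomato_center 0.57 [ 0.664 -0.047  0.044]
tumbler 0.72 [ 0.57  -0.309  0.048]
jar 0.76 [0.708 0.202 0.06 ]
spatula 0.93 [ 0.777 -0.221  0.005]
lid [0.5467 0.325  0.0607] 0.06109962137255608 [0.549  0.3246 0.0809]
```

View pics/g.png

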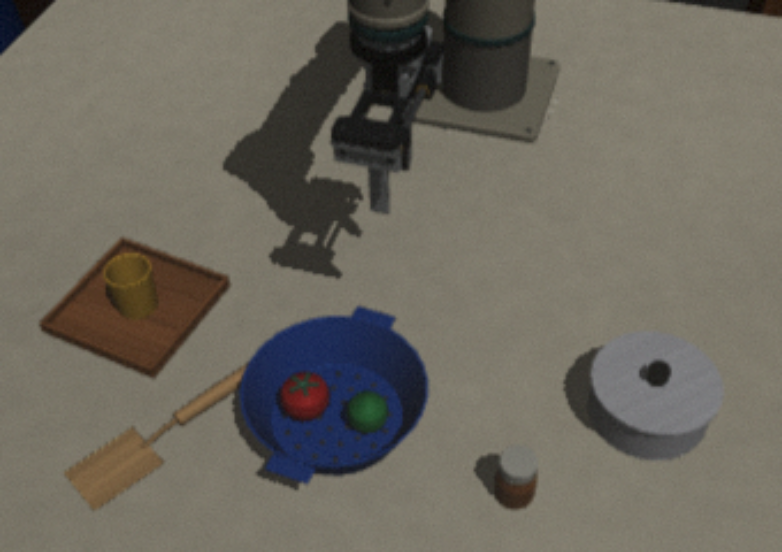

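Everything is in place: the tomato (303,397) and lime (367,411) are in the colander, the tumbler stands upright on the tray (132,287), and the lid is seated on the tin (655,385). The jar and spatula have not moved and the arm is clear.

```bash
python3 -c "
from station import r
print(r.hand_in())"
```

```text
the job is handed in; nothing more can be done
None
```

I handed the job in at about 44 s: my last images show the tea in the tin with the lid seated, the lime and tomato in the colander, the tumbler upright on the tray, and the jar and spatula unmoved, but no verdict came back.

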